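# Shut and lock the lamp panel of a bench photometer

## Robot

A 6-joint arm with a two-finger parallel gripper is mounted at the origin on the work surface. World frame = base frame: x ahead of the robot, y to its left, z up, the work surface at z = 0. Lengths are in m, angles in degrees, forces in N, time in s.
With the tool pointing down it reaches from about 0.375 to 0.9 m from the base axis. Payload 3.1 kg.
Tool frame: the origin (TCP) lies midway between the tips of the shut fingers; the grasp point (between the pads) lies 19 mm behind it; x points along the fingers, y is the direction in which the jaws open and shut, and the axes are right-handed (so a half turn about x gives the same grasp; the last joint's range is limited). The gripper opens to 87 mm and grips with 3 to 60 N. Pads are 19 mm wide; open, the fingers measure 117 mm over their backs; the gripper's body (75 mm by 190 mm) begins 51 mm behind the grasp point.
Start: joints at [-76.003, 30.224, 82.088, -0, 67.689, -10.227], TCP at [0.256, -0.57, 0.223] pointing down, gripper open.
Joint ranges: [-176.69, 176.69], [-43.24, 126.21], [12.49, 139.97], [-82, 262], [0, 151.66], [-163.58, 163.58]. Speed limits (degrees/s): [159.86, 159.86, 180, 180, 180, 180].

## Interface

Orientations are given as a 3x3 rotation matrix whose columns are the frame's x, y, z axes.
In Python, from rig import bot gives the robot as it stands.
- The arm moves only by the tool play_rows, never from a script. Its argument "motion" is a list of rows, each a list of 3 entries, a list of its own where there are three numbers: the shift along the tool's x, y, z in mm, then the turn, a rotation vector about the tool's x, y, z in degrees, then the opening, from 0 (shut) to 1 (fully open). A call has 1 to 8 rows; each row is the pose to reach, as a shift and turn from the pose commanded when the call began, along the tool's axes at that moment; what a row does not reach only later rows make up. A row lasts 1/10 s, in which the tool goes at most 50 mm and 8.59 degrees, less where a joint would pass 70% of its speed; a pose out of reach is approached as far as the arm can. A call with a gripper value outside its range is refused whole. The fingers move at their own pace and stop on an object; the grip force is fixed at half the most. Time passes only in rows, so rows that repeat a pose let the fingers close. It gives the time, the measured TCP pose, the force and the opening at its end, in the units of the state.
- bot.read_state(): the state, without advancing time (a new reading comes with each control period).
- bot.capture(name): name is "side" or "top" or "wrist"; returns a dict with "img" (400x640x3 uint8, blue, green, red), "mtx" (3x3 intrinsics, pixels), "rvec" (rotation vector, rad) and "tvec" (3), from world to camera coordinates, as OpenCV has them. Camera axes: x right, y down, z forward; pixel columns grow to the right and rows downward; lengths in m; the calibration is good to about 2 mm. A picture is of the moment at which its call begins. There is no depth.
- bot.hand_in(): hands the job in, once; it reports no verdict.
The state is a dict: "time_s": time; "joint_positions": joint angles; "qvel": joint speeds; "tau": joint torques, N m; "position": TCP position; "tcp_rot": TCP orientation; "force": force on the tool from outside, world axes, zero at the start; "moment": the same for the moment, N m; "opening": opening from 0.0 (shut) to 1.0 (fully open).
Only numpy, scipy, OpenCV 4.12 (cv2) and the standard library are available. Lean on these libraries where they do the work, as an engineer would, in place of code of your own. Each camera call takes 0.05 s, during which the arm holds its last target.

## Task

Push the half-open blue lamp panel on top of the bench instrument down until it lies flush; only then set your fingertips in the slot of its round yellow fastener and turn it a quarter turn clockwise (seen from above), as far as it goes, so that the panel is locked. Do it all by pushing with the fingertips: do not raise the panel any further, and leave the amber bottle, the small jar and the tube rack standing where they are. Finish with the hand clear.

Things in the scene. Friction and masses are not known exactly. Their poses are not given: they have to be found in the camera images.
- instrument: White bench instrument, 360 mm deep (its x) by 420 mm wide (its y) by 150 mm high, fixed to the bench. Origin at the centre of its underside on the bench; x points from its front (screen and keys, towards the robot) to its back, z up. The blue panel lies on its top.
- panel (a joint): Angle of the blue lamp panel, rad: 0 = down, flush on the instrument's top; it grows as the front edge (nearest the robot) rises, about a hinge along its back edge; stops at 0.8. It starts raised by 0.22 to 0.42 and stays where it is left (stiff hinge): about 2 to 4 N down on the front strip moves it.
- panel_hinge (a point): Middle of the panel's back edge, on its upper face, on the hinge line (which runs along the instrument's y, 156 mm above the bench; the true pivot is 6 mm below this point). The panel is 6 mm thick, 224 mm wide and runs 210 mm from the hinge towards the instrument's -x. Its frame tilts with the panel (z = out of the panel's upper face).
- panel_press (a point): Point to push on: middle of the bare front strip of the panel's upper face, 187 mm from the hinge line and 23 mm from the front edge. The strip is 44 mm deep, between the fastener's collar and the front edge, and 224 mm wide. 156 mm above the bench when the panel is shut.
- cam (a joint): Angle of the yellow quarter-turn fastener, rad: 0 = unlocked (slot along the instrument's x, end with the white dot at the red dot), 1.571 = locked (slot along the instrument's y, white dot at the green dot), hard stops at both ends. Grows clockwise seen from above. Starts between 0 and 0.25. Stiff: about 0.12 N m turns it, and it stays where it is left.
- cam_slot (a point): Centre of the slot's floor, on the turning axis, 120 mm from the hinge line, mid-width of the panel; 158 mm above the bench when shut. The slot runs along this frame's x (turns with the fastener; z = out of the panel): 28 mm wide, 76 long, 13.5 deep, open above, its ends shut by a dark fixed collar 92 mm across, 16 mm above the panel; no yellow stands above it, so turn from inside the slot.
- bottle_mid (a point): Amber bottle, 64 mm across, 130 mm high, loose on the bench to the left of the instrument; point at its middle, half-way up. Leave alone.
- jar_mid (a point): Small clear jar with a green cap, 40 mm across, 40 mm high, loose on the instrument's top to the right of the panel; point at its middle, half-way up. Leave alone.
- rack_mid (a point): Clear rack of stoppered test tubes, 200 x 75 mm, 108 mm high, loose on the bench to the right of the instrument; point 50 mm above its underside. Leave alone.
There are look-alikes about, which are no part of the job. What is meant by the part that bears jar_mid is not brown, and is the smaller of those in its own colour.

How it is judged (in metres and radians):
On the way, in this order (a step that is already met when the one before it is completed fails the run):
1. the panel is pushed down flush with its fastener still unturned (value of joint panel below 0.03 rad and value of joint cam below 0.5 rad), for 0.2 s.
2. the fastener is turned to its locked stop with the panel down (value of joint panel below 0.03 rad and value of joint cam above 1.45 rad), for 0.2 s.
At the end, for the whole second after the job is handed in: The panel lies flush (within 0.03 rad of down), the fastener is turned clockwise to its locked stop (above 1.45 of 1.571 rad) and at rest, and the bottle, jar and rack stand upright within 20 mm of where they began (all of step 2 and velocity of joint cam below 0.05 rad/s and distance of each of bottle_mid, jar_mid, rack_mid from where it was at the start of the episode below 0.02 m and angle between each of bottle_mid, jar_mid, rack_mid's own z axis and vertical below 0.15 rad); the robot touches nothing.
It fails at once if the fastener is turned while the panel is still up (value of joint panel above 0.06 rad and value of joint cam above 0.5 rad).
It fails at once if the panel is raised further than it was (value of joint panel above 0.5 rad).
It fails at once if the bottle, jar or rack is moved, lifted or tipped (distance of any of bottle_mid, jar_mid, rack_mid from where it was at the start of the episode above 0.02 m or angle between any of bottle_mid, jar_mid, rack_mid's own z axis and vertical above 0.3 rad).
It also fails if it takes over 51 s, if anything falls off the work surface, if the arm or the gripper's body presses on something with over 40 N, if the wrist force passes 120 N, or if a joint passes its speed limit or range.

## Working session

There is one attempt and no reset: what is moved stays moved. The work goes in short steps, Python scripts to look and compute and a tool call to move; the robot and the scene stay as the last step left them, time stands still between calls to the robot, and variables do not carry over. Pictures are saved under pics/ and viewed, and the job is handed in when it is done.

Besides the shell and the picture viewer there is one more tool, called after "Call:" as name(argument=value, ...) on one line, values as JSON. play_rows: Moves the arm, as the interface text tells. Its arguments: {"type":"object","properties":{"motion":{"type":"array"}},"required":["motion"]}

```bash
ls; mkdir -p pics; python3 - <<'E'
from rig import bot
import cv2
s=bot.read_state();print(s)
for n in("side","top","wrist"):
    c=bot.capture(n);cv2.imwrite(f"pics/{n}0.png",c["img"]);print(n,c["mtx"].tolist(),c["rvec"],c["tvec"])
E
```

```text
pics
{'time_s': 0.0, 'joint_positions': array([-7.60032632e+01,  3.02760436e+01,  8.21572746e+01, -1.38203008e-03,
        6.76892353e+01, -1.02265732e+01]), 'qvel': array([-0.0018957 , -0.0093685 , -0.01833894,  0.07059764, -0.02772096,
       -0.03454702]), 'tau': array([-6.31538915e-04, -4.40046787e+01, -1.76592153e+01,  6.33846782e-02,
        5.80563443e-02, -1.47754113e-04]), 'position': array([ 0.25627954, -0.56922813,  0.22159804]), 'tcp_rot': array([[-5.38995885e-04,  4.10301888e-01, -9.11949599e-01],
       [ 2.07005647e-03, -9.11947319e-01, -4.10302086e-01],
       [-9.99997712e-01, -2.10893830e-03, -3.57812224e-04]]), 'force': array([ 0.74855661, -0.23398088, -0.02810699]), 'moment': array([-0.00088813, -0.00981545,  0.03321632]), 'opening': 0.9995985295491631}
side [[388.7761290822754, 0.0, 316.9528959913833], [0.0, 388.7761290822754, 205.07448216183437], [0.0, 0.0, 1.0]] [ 0.45007471 -2.76578806  1.11936921] [0.5443467  0.24994479 1.18268729]
top [[392.49961063968146, 0.0, 321.57146709380595], [0.0, 392.49961063968146, 199.87941822449133], [0.0, 0.0, 1.0]] [ 2.13573508 -2.19350682  0.13936279] [-0.0413914   0.58207804  1.04000368]
wrist [[330.47795787356665, 0.0, 323.98859153970614], [0.0, 330.47795787356665, 194.29762191842096], [0.0, 0.0, 1.0]] [-2.44111378  1.5782378   0.2169123 ] [-0.62317585 -0.03229305  0.39104617]
```

View pics/side0.png

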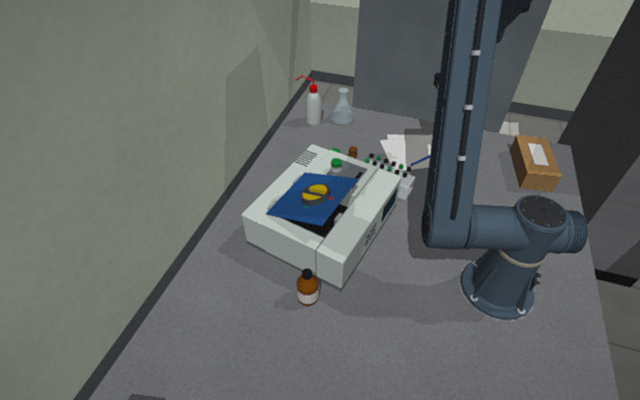

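View pics/top0.png

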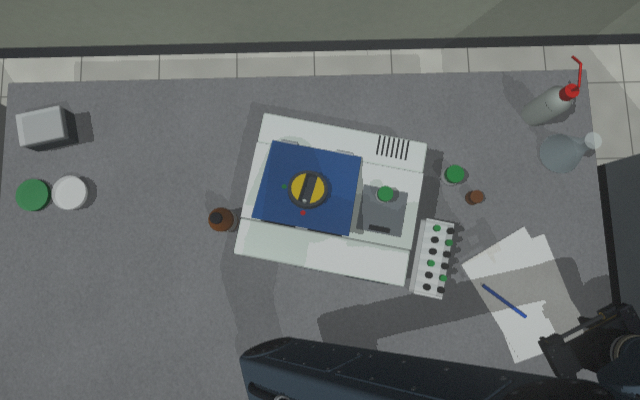

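View pics/wrist0.png

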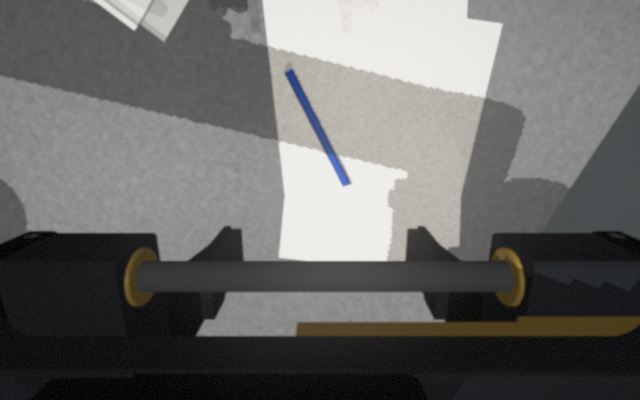

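```bash
python3 - <<'E'
import cv2
a=cv2.imread("pics/top0.png")[100:300,200:460];cv2.imwrite("pics/topc.png",cv2.resize(a,None,fx=3,fy=3,interpolation=cv2.INTER_CUBIC))
a=cv2.imread("pics/side0.png")[130:320,230:430];cv2.imwrite("pics/sidec.png",cv2.resize(a,None,fx=3,fy=3,interpolation=cv2.INTER_CUBIC))
E
```

```text
(no output)
```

View pics/topc.png

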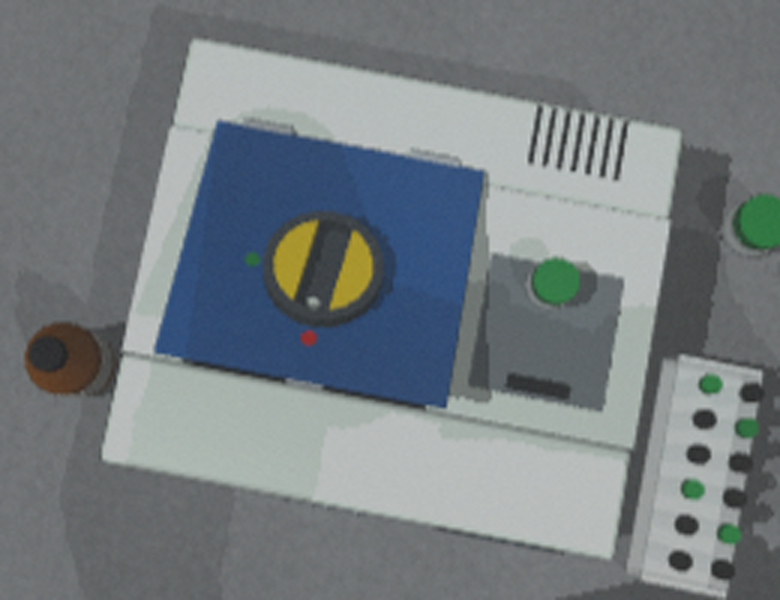

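View pics/sidec.png

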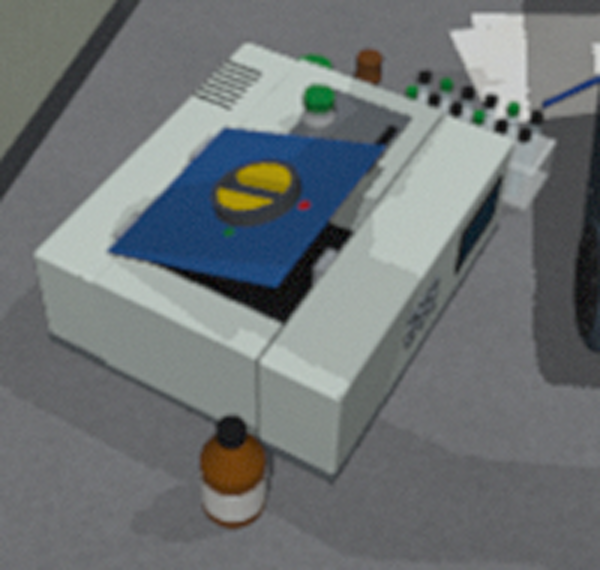

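```bash
cat > h.py <<'E'
import numpy as np,cv2,pickle
from scipy.optimize import least_squares
from scipy.spatial.transform import Rotation as R
def proj(c,P): return cv2.projectPoints(np.array(P,float).reshape(-1,3),c["rvec"],c["tvec"],c["mtx"],None)[0][:,0]
def ray(c,uv,z):
    Rm=cv2.Rodrigues(np.array(c["rvec"]))[0];C=-Rm.T@np.ravel(c["tvec"])
    d=Rm.T@np.linalg.inv(c["mtx"])@np.array([uv[0],uv[1],1.]);return C+d*(z-C[2])/d[2]
def rz(a): return R.from_euler('z',a).as_matrix()
def panelpt(h,yaw,th,s,w,up):  # s from hinge forward(-x), w lateral +y, up above upper face; pivot 6mm below h
    Rp=rz(yaw)@R.from_euler('y',th).as_matrix()   # front (-x) rises with +th about y
    piv=np.array([h[0],h[1],.150]); return piv+Rp@np.array([-s,w,.006+up])
E
python3 - <<'E'
from h import *
from rig import bot
cs={n:bot.capture(n) for n in("top","side")}
t=lambda l:np.array(l)/3+[200,100]
s=lambda l:np.array(l)/3+[230,130]
ti=t([(192,40),(681,130),(612,557),(103,460)]); si=s([(38,258),(250,43),(515,140),(340,398)])
tp=t([(218,122),(487,172),(446,407),(155,352)]); sp=s([(110,250),(225,128),(385,148),(278,287)])
L=np.array([(.18,.21),(.18,-.21),(-.18,-.21),(-.18,.21)])
def inst(p): return [np.r_[p[:2],.15]+rz(p[2])@np.r_[l,0] for l in L]
f=lambda p,k=("top","side"):np.concatenate([(proj(cs[n],inst(p))-{"top":ti,"side":si}[n]).ravel() for n in k])
for k in [("top",),("side",),("top","side")]:
    r=least_squares(f,[.6,0,0],args=(k,));print(k,r.x,np.round(r.fun,1))
p0=r.x
PL=[(0,.112),(0,-.112),(.21,-.112),(.21,.112)]
pan=lambda q:[panelpt(q[:2],q[2],q[3],a,b,0) for a,b in PL]
g=lambda q,k=("top","side"):np.concatenate([(proj(cs[n],pan(q))-{"top":tp,"side":sp}[n]).ravel() for n in k])
for k in [("top",),("side",),("top","side")]:
    r=least_squares(g,[.7,.1,p0[2],.3],args=(k,));print(k,r.x,np.round(r.fun,1))
q=r.x
for a in (0,q[3]):
  print("cam",panelpt(q[:2],q[2],a,.12,0,.002),"press",panelpt(q[:2],q[2],a,.187,0,0))
print("hinge in inst",rz(-p0[2])[:2,:2]@(q[:2]-p0[:2]))
c=panelpt(q[:2],q[2],q[3],.12,0,.0155);print(proj(cs["top"],[c]),t([(324,268)]),"slot ends", t([(337,228),(313,303)]))
print("jar cap",ray(cs["top"],t([(557,282)])[0],.19)); print("bottle",ray(cs["top"],t([(47,354)])[0],.13))
# cam angle: intersect white dot with panel tangent
print("rack", [ray(cs["top"],u,.108) for u in t([(680,355),(762,370),(724,596),(632,575)])])
E
```

```text
('top',) [ 0.5729723  -0.08217841 -0.21310721] [-0.9 -1.6  1.3 -1.   1.3  1.4 -1.7  0.9]
('side',) [ 0.56835033 -0.07494959 -0.21681104] [-1.9 -1.4 -1.  -1.3  1.6 -0.5  1.1  1.6]
('top', 'side') [ 0.57157658 -0.08049117 -0.21394742] [-1.5 -1.1  0.7 -0.4  0.5  2.1 -2.4  1.4 -2.  -2.7 -1.6 -2.3  0.9 -1.9
  0.8 -0.4]
('top',) [ 0.69177504 -0.0478899  -0.21724346  0.32389885] [ 0.1 -0.4 -0.4 -0.1  0.8  0.5 -0.5 -0.1]
('side',) [ 0.68951195 -0.04031918 -0.21676591  0.29876512] [-0.9  0.4 -0.1 -0.5  1.  -0.5  0.   0.2]
('top', 'side') [ 0.69308692 -0.04677121 -0.21606714  0.2772939 ] [-0.4 -0.8 -0.9 -0.6 -0.2  1.4 -0.5  1.1 -1.1 -1.3 -0.4 -1.9  0.7 -0.9
 -0.  -0.6]
cam [ 0.57587714 -0.02104442  0.158     ] press [ 0.51043501 -0.0066803   0.156     ]
cam [ 0.58249369 -0.02249671  0.19054487] press [ 0.51901669 -0.00856392  0.20696278]
hinge in inst [0.11158056 0.05875011]
[[307.57893938 189.31510333]] [[308.         189.33333333]] slot ends [[312.33333333 176.        ]
 [304.33333333 201.        ]]
jar cap [ 0.57223179 -0.20591394  0.19      ]
bottle [0.53114163 0.20743318 0.13      ]
rack [array([ 0.51782548, -0.32184252,  0.108     ]), array([ 0.50327514, -0.39063925,  0.108     ]), array([ 0.31739614, -0.34653969,  0.108     ]), array([ 0.33654383, -0.27122585,  0.108     ])]
```

```bash
python3 - <<'E'
from h import *
from rig import bot
c=bot.capture("top")
q=[.6925,-.047,-.2165,.30]
best=[]
def slot(a,r):
    return panelpt(q[:2],q[2],q[3],.12+r*np.cos(a),r*np.sin(a),.0155)
# front end of slot: white dot; a>0 -> toward +y (clockwise)
for a in (0,.05,.1,.15,.2,.25): 
  P=proj(c,[slot(a,-.036),slot(a,.036)]);d=P[1]-P[0];print(a,np.degrees(np.arctan2(d[1],d[0])))
for (u,v) in [((337,228),(313,303)),((323,222),(302,298)),((351,230),(330,308))]: d=np.subtract(v,u);print(np.degrees(np.arctan2(d[1],d[0])))
E
```

```text
0 102.2176656702003
0.05 105.37327173387968
0.1 108.51701123657898
0.15 111.64576461124433
0.2 114.7566496703998
0.25 117.84706007887513
107.74467162505694
105.44631636769256
105.06848815949222
```

Call:
play_rows(motion=[[[-40, 0, 0], [0, 0, 0], 0.2], [[-80, 0, 0], [0, 0, 0], 0], [[-100, -20, -25], [0, 0, 0], 0], [[-100, -60, -70], [-8, 0, 0], 0], [[-100, -90, -105], [-16, 0, 0], 0], [[-100, -120, -140], [-24, 0, 0], 0], [[-100, -150, -170], [-32, 0, 0], 0], [[-100, -180, -205], [-36, 0, 0], 0]])

```text
time_s: 1.1
position: [0.3698, -0.3197, 0.3227]
tcp_rot: [[0.0, 0.87, -0.493], [-0.0, -0.493, -0.87], [-1.0, 0.0, -0.0]]
force: [0.4, -0.4, -0.2]
opening: 0.351
```

Call:
play_rows(motion=[[[0, -4, -50], [-4, 0, 0], 0], [[0, -8, -100], [-8, 0, 0], 0], [[0, -12, -150], [-11, 0, 0], 0], [[0, -16, -200], [-14, 0, 0], 0], [[0, -20, -250], [-14, 0, 0], 0], [[0, -25, -300], [-14, 0, 0], 0], [[0, -29, -342], [-14, 0, 0], 0], [[0, -29, -342], [-14, 0, 0], 0]])

```text
time_s: 1.9
position: [0.5155, -0.0058, 0.3226]
tcp_rot: [[0.001, 0.964, -0.265], [0.002, -0.265, -0.964], [-1.0, 0.001, -0.002]]
force: [-0.2, -0.9, 0.6]
opening: 0.007
```

```bash
python3 - <<'E'
from rig import bot
import cv2
s=bot.read_state();print(s["position"],s["joint_positions"],s["opening"],s["tcp_rot"])
c=bot.capture("wrist");cv2.imwrite("pics/w1.png",c["img"])
E
```

```text
[ 0.51554163 -0.00578227  0.32261411] [-13.14976172  15.3094796   89.96477322   0.12711553  74.67276468
   2.20819144] 0.007134598736524204 [[ 1.38784974e-03  9.64134219e-01 -2.65411531e-01]
 [ 1.87305393e-03 -2.65413827e-01 -9.64132767e-01]
 [-9.99997283e-01  8.40941302e-04 -2.17422990e-03]]
```

View pics/w1.png

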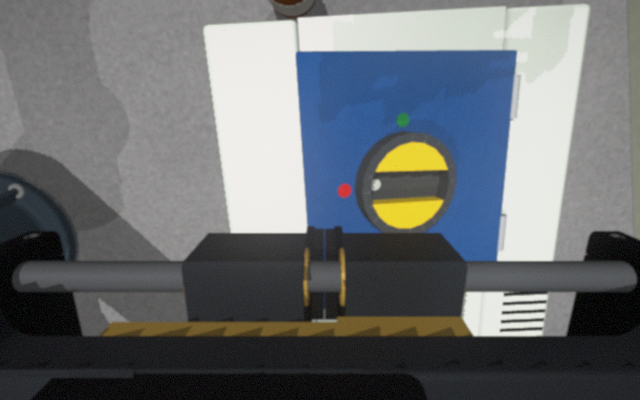

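Call:
play_rows(motion=[[[50, 0, 0], [0, 0, 0], 0], [[95, 0, 0], [0, 0, 0], 0], [[105, 0, 0], [0, 0, 0], 0], [[112, 0, 0], [0, 0, 0], 0], [[119, 0, 0], [0, 0, 0], 0], [[126, 0, 0], [0, 0, 0], 0], [[133, 0, 0], [0, 0, 0], 0], [[138, 0, 0], [0, 0, 0], 0]])

```text
time_s: 2.75
position: [0.5143, -0.0106, 0.1847]
tcp_rot: [[0.001, 0.962, -0.272], [-0.0, -0.272, -0.962], [-1.0, 0.001, 0.0]]
force: [-1.3, -0.9, 2.8]
opening: -0.002
```

```bash
python3 - <<'E'
from rig import bot
import cv2
s=bot.read_state();print(s["position"],s["force"])
for n in("wrist","side"):
  c=bot.capture(n);cv2.imwrite(f"pics/{n}2.png",c["img"] if n=="wrist" else cv2.resize(c["img"][120:320,220:440],None,fx=3,fy=3))
E
```

```text
[ 0.51425194 -0.01058289  0.18471134] [-1.28296326 -0.87841589  2.76685063]
```

View pics/wrist2.png

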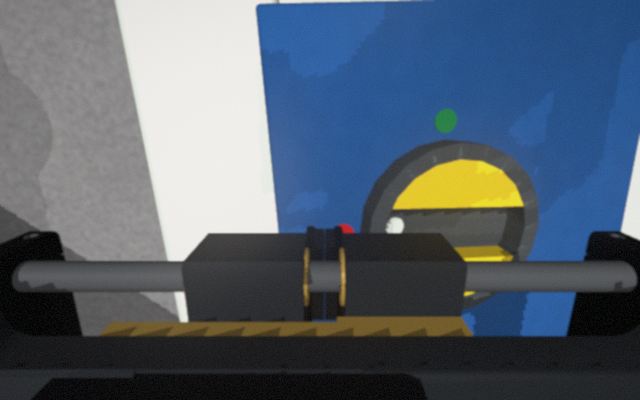

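View pics/side2.png

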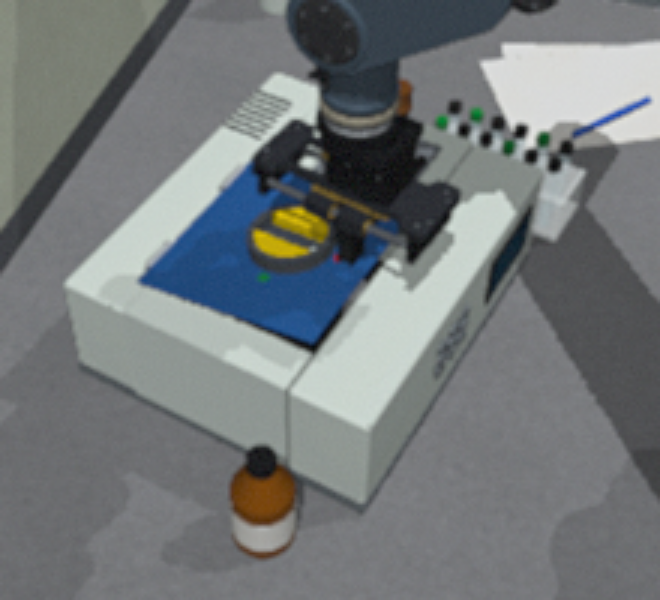

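Call:
play_rows(motion=[[[7, 0, 0], [0, 0, 0], 0], [[14, 0, 0], [0, 0, 0], 0], [[20, 0, 0], [0, 0, 0], 0], [[25, 0, 0], [0, 0, 0], 0], [[28, 0, 0], [0, 0, 0], 0], [[28, 0, 0], [0, 0, 0], 0]])

```text
time_s: 3.45
position: [0.5146, -0.0105, 0.1564]
tcp_rot: [[0.001, 0.962, -0.272], [-0.0, -0.272, -0.962], [-1.0, 0.001, -0.0]]
force: [0.4, -0.1, 0.2]
opening: 0.004
```

Call:
play_rows(motion=[[[1, 0, 0], [0, 0, 0], 0], [[2, 0, 0], [0, 0, 0], 0], [[3, 0, 0], [0, 0, 0], 0], [[3, 0, 0], [0, 0, 0], 0]])

```text
time_s: 3.85
position: [0.5148, -0.0105, 0.1562]
tcp_rot: [[0.002, 0.962, -0.272], [-0.001, -0.272, -0.962], [-1.0, 0.002, 0.0]]
force: [-4.8, 0.3, 20.5]
opening: 0.004
```

Call:
play_rows(motion=[[[-10, 0, 0], [0, 0, 0], 0], [[-50, 0, 0], [0, 0, 0], 0], [[-80, 15, 15], [0, 0, 0], 0.2], [[-80, 30, 30], [0, 0, 0], 0.4], [[-80, 30, 30], [0, 0, 0], 0.4], [[-80, 30, 30], [0, 0, 0], 0.4]])

```text
time_s: 4.45
position: [0.5343, -0.0477, 0.2323]
tcp_rot: [[-0.002, 0.962, -0.273], [0.001, -0.273, -0.962], [-1.0, -0.002, -0.0]]
force: [0.6, 0.9, -0.2]
opening: 0.289
```

```bash
python3 - <<'E'
from rig import bot
import cv2,pickle
s=bot.read_state();print(s["position"],s["force"],s["opening"])
for n in("wrist","top"):
  c=bot.capture(n);pickle.dump(c,open(f"{n}3.pkl","wb"));cv2.imwrite(f"pics/{n}3.png",c["img"] if n=="wrist" else cv2.resize(c["img"][100:300,200:460],None,fx=3,fy=3))
E
```

```text
[ 0.53434494 -0.04769447  0.23228582] [ 0.59820207  0.93902776 -0.19070651] 0.28908233584076287
```

View pics/wrist3.png

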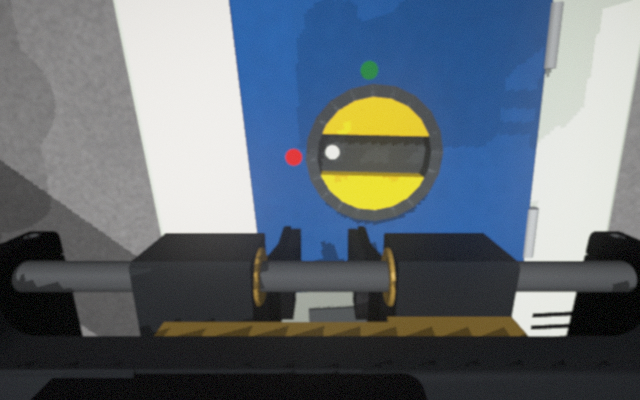

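View pics/top3.png

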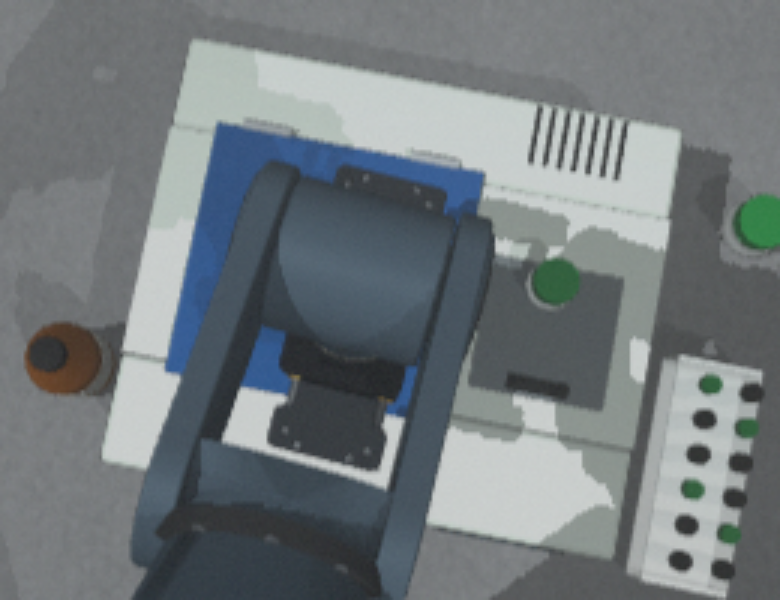

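```bash
python3 - <<'E'
import cv2
a=cv2.imread("pics/wrist3.png")[75:235,280:460];cv2.imwrite("pics/w3c.png",cv2.resize(a,None,fx=3.7,fy=3.7,interpolation=cv2.INTER_CUBIC))
E
```

```text
(no output)
```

View pics/w3c.png

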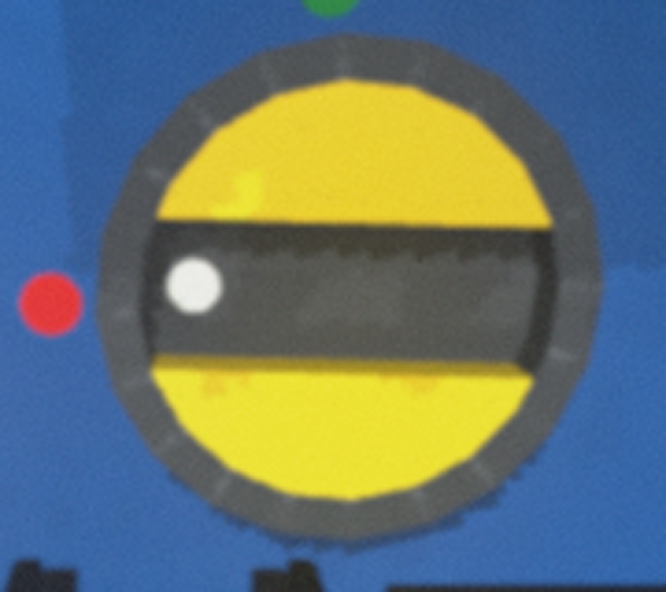

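```bash
python3 - <<'E'
from h import *
c=pickle.load(open("wrist3.pkl","rb"))
f=lambda u,v,z=.1715:ray(c,(280+u/3.7,75+v/3.7),z)
ce=f(350,288,.172);print("centre",ce)
print("outer dia",np.linalg.norm(f(98,288)-f(602,288)),np.linalg.norm(f(350,35)-f(350,540)))
for a,b in(((157,220),(552,229)),((152,368),(532,378))):
  d=f(*b)-f(*a);print(np.degrees(np.arctan2(d[1],d[0])),np.linalg.norm(d))
print("width",np.linalg.norm(f(350,224.5)-f(350,373)), "slot mid",f(350,299))
d=ce-np.array([.5343,-.0477,.172]);print("shift y,z mm",1e3*d@[.962,-.273,0],1e3*d@[-.273,-.962,0])
from rig import bot
print(bot.read_state()["position"],bot.read_state()["opening"])
E
```

```text
centre [ 0.57803166 -0.01733753  0.172     ]
outer dia 0.09240100416257932 0.09323455518500288
-17.13021741064795 0.0715055759013335
-17.36318169454334 0.0710947005359626
width 0.0274750873433432 slot mid [ 0.57761024 -0.01940295  0.1715    ]
shift y,z mm 33.78090493676494 -41.14744033446182
[ 0.53362347 -0.04684527  0.23197061] 0.3546395034709306
```

Call:
play_rows(motion=[[[0, 17, -20], [0, 0, 0], 0.4], [[0, 34, -40], [1.4, 0, 0], 0.4], [[20, 34, -40], [1.4, 0, 0], 0.4], [[42, 34, -40], [1.4, 0, 0], 0.4], [[42, 34, -40], [1.4, 0, 0], 0.4], [[42, 34, -40], [1.4, 0, 0], 0.4]])

```text
time_s: 5.15
position: [0.5777, -0.0176, 0.1907]
tcp_rot: [[-0.003, 0.956, -0.295], [0.001, -0.295, -0.956], [-1.0, -0.003, 0.0]]
force: [0.3, 0.1, 0.5]
opening: 0.399
```

```bash
python3 - <<'E'
from rig import bot
import cv2,numpy as np
P=[]
for n in range(4):
  s=bot.read_state();P.append(s["position"]);c=bot.capture("wrist")
print(np.array(P),s["opening"],s["tcp_rot"])
cv2.imwrite("pics/w4.png",c["img"]);c=bot.capture("side");cv2.imwrite("pics/s4.png",cv2.resize(c["img"][130:290,230:430],None,fx=3.7,fy=3.7))
E
```

```text
[[ 0.57769817 -0.01757466  0.19071076]
 [ 0.57849194 -0.01795116  0.19164549]
 [ 0.57892467 -0.01815104  0.1922399 ]
 [ 0.57911841 -0.0183007   0.19251754]] 0.39641505008610384 [[ 1.81280092e-03  9.55393788e-01 -2.95329347e-01]
 [-3.53822651e-04 -2.95329201e-01 -9.55395488e-01]
 [-9.99998294e-01  1.83643603e-03 -1.97333085e-04]]
```

View pics/w4.png

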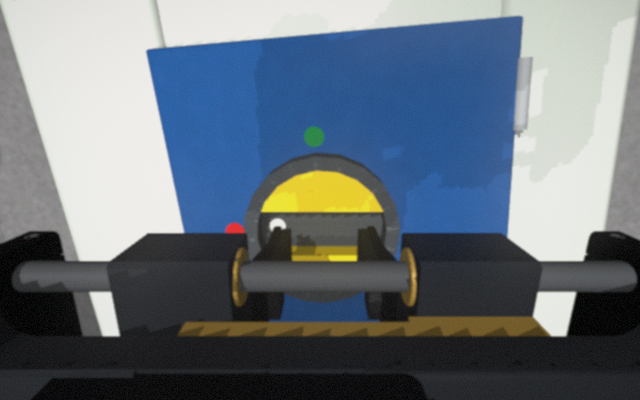

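View pics/s4.png

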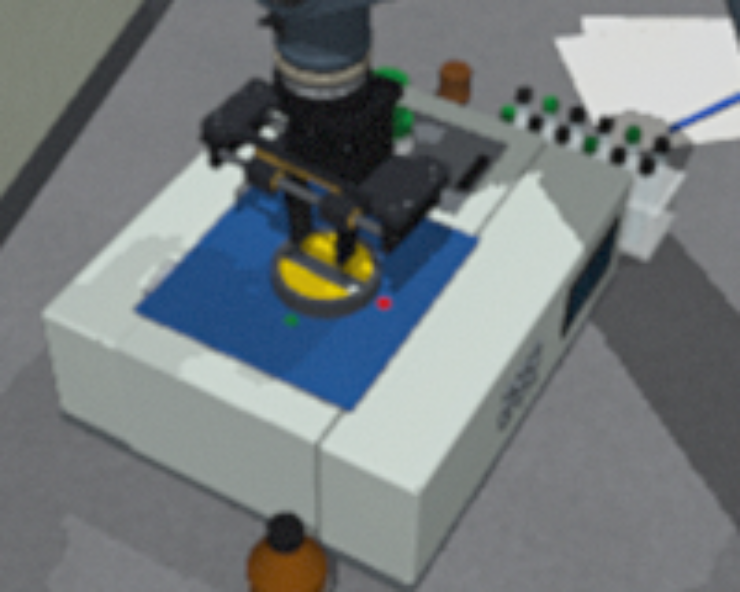

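Call:
play_rows(motion=[[[8, 0, 0], [0, 0, 0], 0.4], [[15, 0, 0], [0, 0, 0], 0.4], [[20, 0, 0], [0, 0, 0], 0.4], [[24, 0, 0], [0, 0, 0], 0.4], [[28, 0, 0], [0, 0, 0], 0.4], [[28, 0, 0], [0, 0, 0], 0.4]])

```text
time_s: 6.0
position: [0.5781, -0.0181, 0.1628]
tcp_rot: [[-0.001, 0.955, -0.295], [0.0, -0.295, -0.955], [-1.0, -0.001, 0.0]]
force: [0.3, -0.1, -0.9]
opening: 0.4
```

```bash
python3 - <<'E'
from rig import bot
import cv2
for n in("wrist","side"):
  c=bot.capture(n);cv2.imwrite(f"pics/{n}5.png",c["img"] if n=="wrist" else cv2.resize(c["img"][170:240,280:360],None,fx=8,fy=8))
s=bot.read_state();print(s["position"],s["force"],s["moment"],s["opening"])
E
```

```text
[ 0.57856438 -0.0182149   0.16345788] [ 1.13098664  0.26647269 -0.50535839] [ 0.00731307 -0.10321986 -0.01504959] 0.39879396050031035
```

View pics/side5.png

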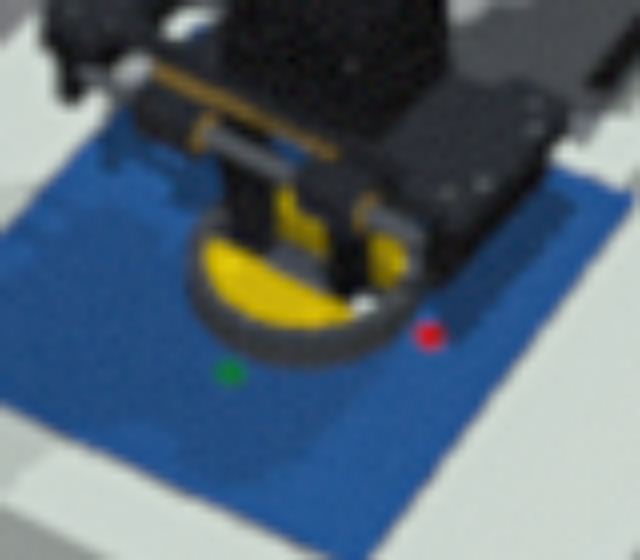

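View pics/wrist5.png

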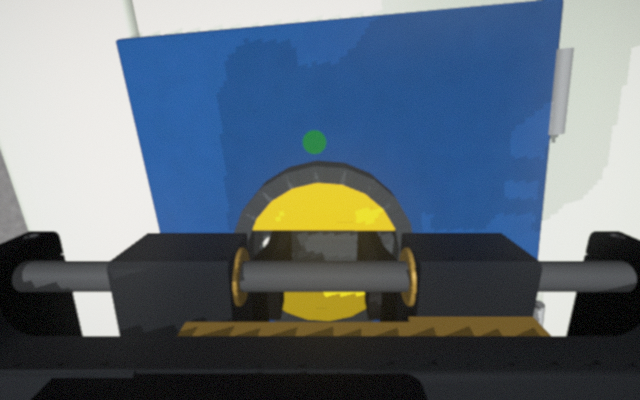

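Fingers sit inside the slot with no contact force. I'll turn clockwise (+ about tool x).

Call:
play_rows(motion=[[[0, 0, 0], [4, 0, 0], 0.4], [[0, 0, 0], [8, 0, 0], 0.4], [[0, 0, 0], [13, 0, 0], 0.4], [[0, 0, 0], [18, 0, 0], 0.4], [[0, 0, 0], [23, 0, 0], 0.4], [[0, 0, 0], [28, 0, 0], 0.4], [[0, 0, 0], [33, 0, 0], 0.4], [[0, 0, 0], [38, 0, 0], 0.4]])

```text
time_s: 6.9
position: [0.5772, -0.0195, 0.1636]
tcp_rot: [[-0.003, 0.569, -0.822], [-0.003, -0.822, -0.569], [-1.0, 0.0, 0.004]]
force: [-2.4, -3.8, 0.4]
opening: 0.403
```

```bash
python3 - <<'E'
from rig import bot
import cv2
c=bot.capture("wrist");cv2.imwrite(f"pics/w6.png",c["img"])
s=bot.read_state();print(s["position"],s["force"],s["moment"],s["opening"],s["joint_positions"])
E
```

```text
[ 0.57731075 -0.01942804  0.16364497] [-2.60565069 -3.47765096 -0.03712857] [-0.67783782  0.41013004  0.09761844] 0.4023570529583245 [-12.9167908   30.90579839  92.21894923  -0.19834334  56.99894735
  42.63401878]
```

View pics/w6.png

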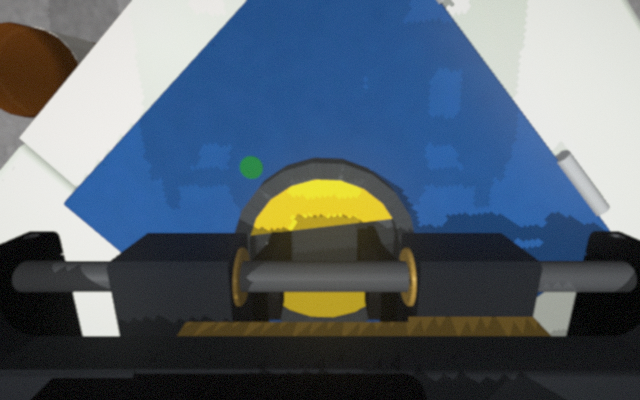

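Call:
play_rows(motion=[[[0, 0, 0], [5, 0, 0], 0.4], [[0, 0, 0], [11, 0, 0], 0.4], [[0, 0, 0], [17, 0, 0], 0.4], [[0, 0, 0], [23, 0, 0], 0.4], [[0, 0, 0], [29, 0, 0], 0.4], [[0, 0, 0], [35, 0, 0], 0.4], [[0, 0, 0], [41, 0, 0], 0.4], [[0, 0, 0], [46, 0, 0], 0.4]])

```text
time_s: 7.75
position: [0.5773, -0.0194, 0.1636]
tcp_rot: [[-0.003, -0.195, -0.981], [-0.002, -0.981, 0.195], [-1.0, 0.003, 0.002]]
force: [-2.9, -5.1, 1.1]
opening: 0.401
```

Call:
play_rows(motion=[[[0, 0, 0], [3, 0, 0], 0.4], [[0, 0, 0], [6, 0, 0], 0.4], [[0, 0, 0], [9, 0, 0], 0.4], [[0, 0, 0], [9, 0, 0], 0.4]])

```text
time_s: 8.15
position: [0.5773, -0.0194, 0.1637]
tcp_rot: [[-0.003, -0.343, -0.94], [-0.002, -0.94, 0.343], [-1.0, 0.003, 0.002]]
force: [-4.2, -3.2, 0.6]
opening: 0.402
```

```bash
python3 - <<'E'
from rig import bot
import cv2
c=bot.capture("wrist");cv2.imwrite(f"pics/w7.png",c["img"])
s=bot.read_state();print(s["position"],s["force"],s["moment"],s["opening"],s["joint_positions"])
E
```

```text
[ 0.57724864 -0.01938091  0.16364977] [-3.35222602 -4.2227918   1.45882198] [-0.6085936   0.62117516  0.16183   ] 0.39834608196565874 [-12.91100692  30.9041579   92.22145531  -0.20396038  57.00574917
  97.1980602 ]
```

View pics/w7.png

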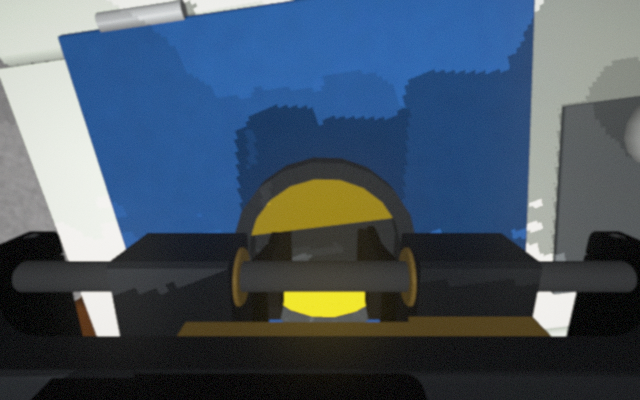

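Call:
play_rows(motion=[[[0, 0, 0], [2, 0, 0], 0.4], [[0, 0, 0], [4, 0, 0], 0.4], [[0, 0, 0], [5, 0, 0], 0.4], [[0, 0, 0], [5, 0, 0], 0.4]])

```text
time_s: 8.6
position: [0.5773, -0.0194, 0.1637]
tcp_rot: [[-0.003, -0.416, -0.909], [-0.004, -0.909, 0.416], [-1.0, 0.005, 0.001]]
force: [-3.2, -4.6, 1.7]
opening: 0.402
```

```bash
python3 - <<'E'
from rig import bot
import cv2
s=bot.read_state();print(s["position"],s["force"],s["moment"],s["tcp_rot"][:,1],s["joint_positions"])
E
```

```text
[ 0.5772628  -0.01939688  0.16369222] [-3.15832335 -4.55370751  1.6811056 ] [-0.62885324  0.68787842  2.32240337] [-0.41580654 -0.90943774  0.00528424] [-12.85032211  30.90299255  92.21526944  -0.34109858  56.99385866
 101.90638396]
```

Call:
play_rows(motion=[[[0, 0, 0], [-5, 0, 0], 0.4], [[0, 0, 0], [-11, 0, 0], 0.4], [[0, 0, 0], [-11, 0, 0], 0.4], [[-8, 0, 0], [-11, 0, 0], 0.4], [[-20, 0, 0], [-11, 0, 0], 0.4], [[-60, 0, 0], [-11, 0, 0], 0.4], [[-90, 10, 30], [-11, 0, 0], 0.4], [[-90, 10, 30], [-11, 0, 0], 0.4]])

```text
time_s: 9.4
position: [0.5471, -0.0141, 0.2588]
tcp_rot: [[0.007, -0.246, -0.969], [-0.001, -0.969, 0.246], [-1.0, -0.001, -0.007]]
force: [0.6, 0.7, -0.3]
opening: 0.396
```

```bash
python3 - <<'E'
from rig import bot
import cv2
s=bot.read_state();print(s["position"],s["force"])
for n in("wrist","side"):
  c=bot.capture(n);cv2.imwrite(f"pics/{n}8.png",c["img"] if n=="wrist" else cv2.resize(c["img"][130:320,230:430],None,fx=3,fy=3))
E
```

```text
[ 0.54709786 -0.01406876  0.2588017 ] [ 0.59223772  0.73900708 -0.28727803]
```

View pics/wrist8.png

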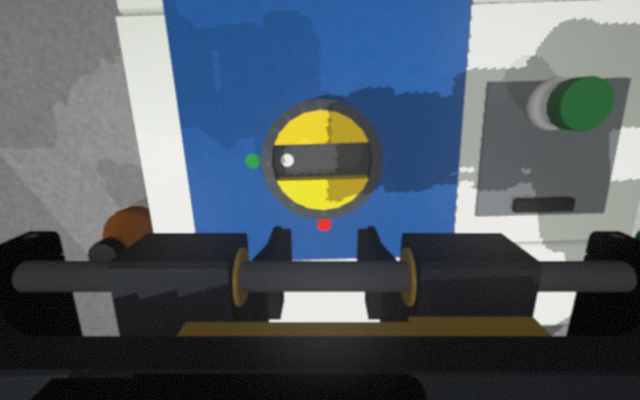

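View pics/side8.png

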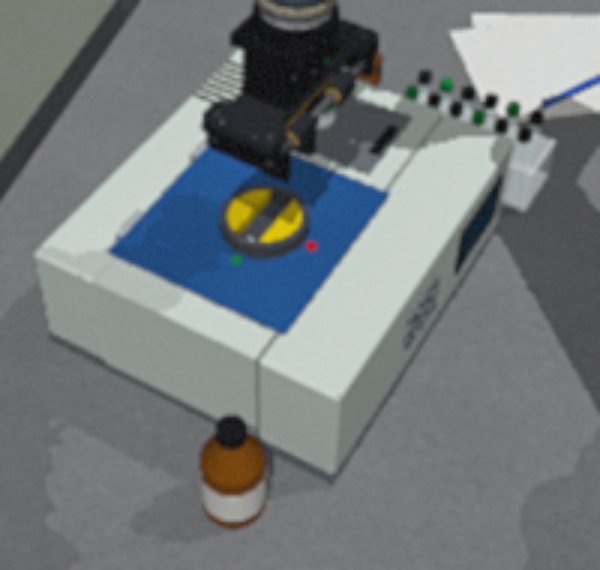

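Call:
play_rows(motion=[[[-40, 0, 0], [0, 0, 0], 0.4], [[-80, 0, 0], [0, 0, 0], 0.4], [[-80, 0, 0], [0, 0, 0], 0.4], [[-80, 0, 0], [0, 0, 0], 0.4], [[-80, 0, 0], [0, 0, 0], 0.4]])

```text
time_s: 10.0
position: [0.5464, -0.0143, 0.3315]
tcp_rot: [[-0.004, -0.245, -0.969], [0.001, -0.969, 0.245], [-1.0, -0.0, 0.004]]
force: [-0.1, 0.3, -0.6]
opening: 0.401
```

```bash
python3 - <<'E'
from rig import bot
import cv2
s=bot.read_state();print(s["position"],s["force"],s["time_s"])
for n in("wrist","top"):
  c=bot.capture(n);cv2.imwrite(f"pics/{n}9.png",c["img"] if n=="wrist" else cv2.resize(c["img"][100:300,200:460],None,fx=3,fy=3))
E
```

```text
[ 0.54637174 -0.01430439  0.33152475] [-0.08779653  0.3333355  -0.61760998] 10.0
```

View pics/wrist9.png

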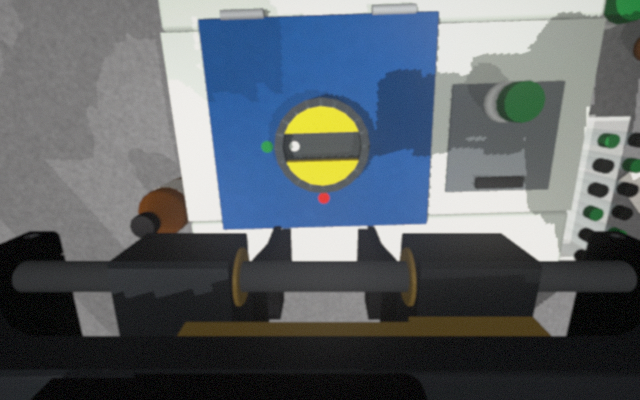

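View pics/top9.png

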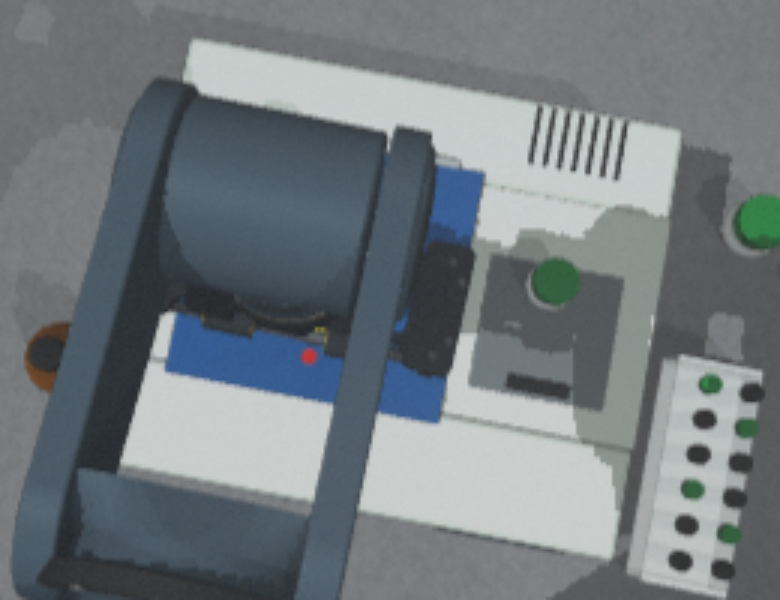

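The white dot at (294,146) points at the green dot at (266,147), and the panel lies flush. The jar, rack and bottle sit at the same pixels as at the start.

```bash
python3 -c "
from rig import bot
print(bot.hand_in())"
```

```text
the job is handed in; nothing more can be done
None
```

The panel is down flush and its fastener is turned clockwise to the locked stop. I handed the job in at about 10 s; the hand-in gave no verdict.

- **Panel:** I pushed the front strip down with the fingers shut until it met its stop at z = 0.156 m, with about 20 N on the wrist.
- **Fastener:** I opened the fingers to 0.4, set them in the slot without contact force, and turned about 98° clockwise, including the slack in the slot. The turning moment then rose to 2.3 N m, so it was at the hard stop. I backed off a little before lifting out.
- **Last checks:**
  - The white dot lines up with the green dot. My reading of the slot angle gives about 91° of turn, though read by eye to a degree or so.
  - The bottle, jar and rack are at the same pixels in the top view as at the start.
  - The hand is at z = 0.33 m, clear of everything, with no contact force.

No check failed. The first side and top camera fits of the hinge position differed by about 7 mm, so I re-measured the fastener with the wrist camera before inserting the fingers.

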